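# Load a toy-wheel blank on the sanding spindle and lock it

### The job

Load the sanding spindle: lay the pale wooden wheel blank with the large bore over the spindle onto the flange and let go of it, then the steel sleeve on top of it and let go, then the slotted locking washer. Find by feel where its slot drops over the spindle's cross bar, press it down gently against the spring (never more than 25 N on any part of the stand), give it about a quarter turn so that it stays caught under the bar, and let go; leave the other things on the bench where they are.

Things in the scene. Friction and masses are not known exactly. Their poses are not given: they have to be found in the camera images.
- stand: Fixed stand: grey plate 130 (its x) x 90 (its y) x 15 mm, origin at the centre of its underside on the bench, z up. The vertical steel spindle stands on the origin's axis, 20 mm in diameter up to a shoulder (3 mm chamfer) 72 mm above the bench, then a neck 8 mm in diameter.
- bar (a point): Centre of the flat-topped cross bar at the spindle's top (T-head), 19 mm long, 8 mm wide: underside 83, top 92 mm above the bench. This point's axes are the stand's, NOT the bar's: the bar's long direction lies anywhere within 0.9 rad either side of the stand's x (not reported; see it from above or feel for it). The spindle stays stiffly at that angle.
- seat (a point): Centre of the top of the sprung flange as it stands unloaded, on the spindle axis, 35 mm above the bench; axes as the stand's (fixed, does not sink with the flange).
- flange (a joint): Sinking of the steel flange (46 mm across) round the spindle's foot, m: 0 = up, unloaded; down to 0.009. Spring: 5.4 N to start it, then 1.2 N per mm, strongly damped. With wheel, sleeve and washer on, the washer must be pushed over 4 mm down to pass below the bar and meets the solid shoulder at 7 mm; caught under the bar it keeps the flange at about 4 mm.
- wheel: Pale wooden wheel blank, ring 58 mm across, bore 23 mm, 20 mm thick, lying flat. Origin: centre of the underside, z up along the bore.
- spacer: Steel sleeve, ring 32 mm across, bore 23 mm, 24 mm tall, standing on end (both ends alike). Origin: centre of the underside, z up along the bore.
- cap: Aluminium locking washer: plate 44 (x) x 40 (y) x 8 mm, central through slot 22.5 (x) x 11.5 mm (y), two upright lugs on top at y = +-17.5 mm (24 mm long in x, 5 thick, outer faces 40 mm apart, tops 32 mm above the underside) to hold and turn it by. Origin: centre of the underside, z up. The slot passes the bar only when its x lies along the bar within about 0.15 rad.
- truck: Wooden toy lorry, 200 x 66 x 82 mm, bystander; origin at the middle of its underside.
- offcut: Plywood offcut 90 x 45 x 22 mm, bystander; origin at the middle of its underside.
- driver: Screwdriver lying flat, bystander; origin near its middle.
- glue: White glue jar, 52 mm across, 85 mm tall, bystander; origin at the middle of its underside.
- blank: Solid wooden disc without a hole, 52 mm across, 16 mm thick, bystander; origin at the middle of its underside.
- sander: Cork sanding block 110 x 60 x 30 mm, bystander; origin at the middle of its underside.
- bigwheel: Dark wooden wheel 70 mm across, 18 mm thick, with only a 12 mm hole: too narrow for the spindle, bystander; origin at the middle of its underside.
Mind the look-alikes: they are no part of the job. What is shaped like the spacer but purple or turquoise is not meant.

How it is judged:
On the way, in this order (a step that is already met when the one before it is completed fails the run):
1. the wheel blank lies flat on the flange, round the spindle, let go (z of wheel in the frame of seat between -0.004 and 0.004 m and horizontal distance between wheel and seat below 0.004 m and angle between wheel's own z axis and vertical below 0.1 rad and contact force between the fingers and wheel below 0.1 N), for 0.1 s.
2. the spacer sleeve stands on the wheel, round the spindle, let go (all of step 1 and z of spacer in the frame of seat between 0.016 and 0.024 m and horizontal distance between spacer and seat below 0.004 m and angle between spacer's own z axis and vertical below 0.1 rad and contact force between the fingers and spacer below 0.1 N), for 0.1 s.
3. the washer is pushed down against the spring, over the cross bar (value of joint flange above 0.003 m and z of cap in the frame of seat below 0.0425 m and horizontal distance between cap and seat below 0.004 m), for 0.1 s.
At the end, for the whole second after the job is handed in: Wheel, sleeve and washer on the spindle in that order from the flange up, each within 4 mm of its axis and level within 0.1 rad; the washer caught under the bar so that the flange stays 2.5 to 6 mm down by itself (washer underside 37.5 to 42.5 mm above the seat point); all let go, at rest (z of wheel in the frame of seat between -0.008 and 0 m and horizontal distance between each of wheel, spacer, cap and seat below 0.004 m and angle between each of wheel, spacer, cap's own z axis and vertical below 0.1 rad and z of spacer in the frame of seat between 0.012 and 0.02 m and z of cap in the frame of seat between 0.0375 and 0.0425 m and value of joint flange between 0.0025 and 0.006 m and linear speed of cap below 0.02 m/s and contact force between the fingers and wheel below 0.1 N and contact force between the fingers and spacer below 0.1 N and contact force between the fingers and cap below 0.1 N); the robot touches nothing.
It fails at once if wheel, sleeve, washer or fingers press on the stand, its spindle or flange with more than 25 N (contact force between any of wheel, spacer, cap, the fingers and stand above 25 N).
It fails at once if another thing on the bench is shoved away by more than 30 mm (distance of any of truck, offcut, driver, glue, blank, sander, bigwheel from where it was at the start of the episode above 0.03 m).
It also fails if it takes over 72 s, if anything falls off the work surface, if the arm or the gripper's body presses on something with over 40 N, if the wrist force passes 120 N, or if a joint passes its speed limit or range.

### The arm

A 6-joint arm with a two-finger parallel gripper is mounted at the origin on the work surface. World frame = base frame: x ahead of the robot, y to its left, z up, the work surface at z = 0. Lengths are in m, angles in rad, forces in N, time in s.
With the tool pointing down it reaches from about 0.3 to 0.875 m from the base axis. Payload 6.4 kg.
Tool frame: the origin (TCP) lies at the very end of the fingers, on their centre line; the grasp point (between the pads) lies 19 mm behind it; z points along the fingers, y is the line along which they close (so a half turn about z gives the same grasp; the last joint's range is limited). The gripper opens to 85 mm and grips with 20 to 120 N. Pads are 22 mm wide; open, the fingers measure 114 mm over their backs; the gripper's body (76 mm by 85 mm) begins 54 mm behind the grasp point. The pads swing forward as they close: fully open they stand 13 mm farther back than shut.
Start: joints at [1.113, 0.181, 1.607, -0, 1.354, -0.206], TCP at [0.143, 0.557, 0.231] pointing down, gripper open.
Joint ranges: [-2.99, 2.99], [-0.89, 2.07], [0.3, 2.58], [-1.14, 4.28], [0, 2.63], [-3.12, 3.12]. Speed limits (rad/s): [2.57, 2.57, 3.01, 3.14, 3.14, 3.14].

### API

Orientations are given as a unit quaternion [w, x, y, z].
In Python, from bench import telemetry, camera, ctrl, spotter gives the robot as it stands.
- The arm moves only by the tool send_rows, never from a script. Its argument "series" is a list of rows, each a list of 3 entries, a list of its own where there are three numbers: the turn, a rotation vector about the world's x, y, z in degrees, then the shift along the world's x, y, z in mm, then the closure, from -1 (fully open) to 1 (shut), so that 0 is half open. In form: [[[rx, ry, rz], [dx, dy, dz], gripper], ...]. A call has 1 to 10 rows; each row is the pose to reach, as a shift and turn from the pose commanded when the call began; what a row does not reach only later rows make up. A row lasts 1/8 s, in which the tool goes at most 62.5 mm and 10.7 degrees, less where a joint would pass 70% of its speed; a pose out of reach is approached as far as the arm can. A call with a gripper value outside its range is refused whole. The fingers move at their own pace and stop on an object; the grip force is fixed at half the most. Time passes only in rows, so rows that repeat a pose let the fingers close. It gives the time, the measured TCP pose, the force, the opening and the grip force at its end, in the units of the state.
- telemetry.get_obs(): the state, without advancing time (a new reading comes with each control period).
- camera(name): name is "side" or "top" or "wrist"; returns a dict with "pixels" (384x512x3 uint8, red, green, blue), "camera_matrix" (3x3 intrinsics, pixels), "xyz" and "orientation" of the camera in the world. Camera axes: x right, y up, looking along -z (the intrinsics and any distortion apply to the point x, -y, -z); pixel columns grow to the right and rows downward; lengths in m; the calibration is good to about 2 mm. A picture is of the moment at which its call begins. There is no depth.
- ctrl.hand_in(): hands the job in; it is judged then, once.
Trained networks look in the newest picture that a camera, given by its name, has taken for a name from the list of things; names that differ only in an ending like _2 or _b are one class to them, and where a whole thing is asked for, a point or a joint stands for the part that bears it (a point fixed in the world has none). Each returns a list of dicts, best first, with "conf" (0 to 1); they miss things now and then, are a little off and sometimes report something else, mostly with a low value. They report only what shows in the picture. A call takes as long as a camera call. They do not tell look-alikes from the thing itself.
- spotter.boxes_of(thing, camera): "xyz" ([x, y, z] in m, in world coordinates, good to about 4 mm: the middle of the surface that is visible of it).
- spotter.landmark_of(thing, camera): "xyz" ([x, y, z] in m, in world coordinates, good to about 4 mm: a listed point, or the origin of a listed thing).
The state is a dict: "time_s": time; "q": joint angles; "dq": joint speeds; "joint_efforts": joint torques, N m; "eef_pos": TCP position; "eef_rot": TCP orientation; "wrist_force": force on the tool from outside, world axes, zero at the start; "torque": the same for the moment, N m; "opening": opening from 0.0 (shut) to 1.0 (fully open); "grasp_force": force on a finger pad.
Only numpy, scipy, OpenCV 4.12 (cv2) and the standard library are available. Lean on these libraries where they do the work, as an engineer would, in place of code of your own. Each camera call takes 0.05 s, during which the arm holds its last target. There are 200 camera calls.

## Working session

There is one attempt and no reset: what is moved stays moved. The work goes in short steps, Python scripts to look and compute and a tool call to move; the robot and the scene stay as the last step left them, time stands still between calls to the robot, and variables do not carry over. Pictures are saved under pics/ and viewed, at most 13 in all, crops included, and the job is handed in when it is done.

Besides the shell and the picture viewer there is one more tool, called after "Request:" in YAML: its name, and indented under it one key for each argument. send_rows: Moves the arm, as the interface text tells. Its arguments: {"type":"object","properties":{"series":{"type":"array","items":{"type":"array"}}},"required":["series"]}

```bash
ls; mkdir -p pics; cat > h.py <<'E'
import numpy as np, cv2
from scipy.spatial.transform import Rotation as R
from bench import telemetry, camera, ctrl, spotter
def quat(q): return R.from_quat([q[1],q[2],q[3],q[0]])
def save(name,fn,crop=None,scale=1):
    c=camera(name); im=c["pixels"][...,::-1]
    if crop: im=im[crop[1]:crop[3],crop[0]:crop[2]]
    cv2.imwrite("pics/"+fn,cv2.resize(im,None,fx=scale,fy=scale,interpolation=cv2.INTER_CUBIC)); return c
def topix(c,p):
    v=quat(c["orientation"]).inv().apply(np.array(p)-c["xyz"]); K=c["camera_matrix"]
    return K@np.array([v[0]/-v[2],-v[1]/-v[2],1])
def toworld(c,u,v,z):
    d=np.linalg.solve(c["camera_matrix"],[u,v,1]); d=quat(c["orientation"]).apply([d[0],-d[1],-d[2]])
    o=np.array(c["xyz"]); return o+d*(z-o[2])/d[2]
def st():
    s=telemetry.get_obs()
    for k in ["time_s","eef_pos","eef_rot","wrist_force","opening","grasp_force"]: print(k,np.round(s[k],4))
E
python3 - <<'E'
from h import *
st()
cams={n:save(n,n+"0.png",scale=1.5) for n in ["top","side"]}
for n in cams: print(n,np.round(cams[n]["xyz"],3),cams[n]["orientation"],{k:v for k,v in cams[n].items() if k not in("pixels","xyz","orientation")})
for n in cams:
  for t in ["stand","bar","seat","wheel","spacer","cap","truck","offcut","driver","glue","blank","sander","bigwheel"]:
    for d in spotter.landmark_of(t,n)[:4]: print(n,t,round(d["conf"],2),np.round(d["xyz"],3),np.round(topix(cams[n],d["xyz"])[:2]))
E
```

```text
pics
time_s 0.0
eef_pos [0.143  0.5563 0.2304]
eef_rot [-3.000e-04  1.256e-01  9.921e-01 -8.000e-04]
wrist_force [-1.1351  0.0471  0.1875]
opening 1.0004
grasp_force 0.0
top [0.46  0.034 1.01 ] [ 0.71511945  0.03231844 -0.04632352 -0.69671646] {'camera_matrix': array([[370.04351699,   0.        , 251.86369278],
       [  0.        , 370.04351699, 190.40317526],
       [  0.        ,   0.        ,   1.        ]])}
side [ 0.451 -0.69   0.782] [ 0.91620601  0.38904747 -0.0380655  -0.08808876] {'camera_matrix': array([[376.12672501,   0.        , 251.9245668 ],
       [  0.        , 376.12672501, 197.64636731],
       [  0.        ,   0.        ,   1.        ]])}
top stand 0.74 [ 0.569  0.03  -0.   ] [246. 192.]
top bar 0.82 [0.569 0.029 0.086] [247. 188.]
top seat 0.73 [0.571 0.03  0.036] [246. 190.]
top seat 0.6 [ 0.441 -0.231 -0.002] [341. 241.]
top seat 0.55 [0.693 0.317 0.002] [144. 144.]
top wheel 0.61 [ 0.69  -0.353  0.   ] [384. 153.]
top wheel 0.53 [ 0.557  0.237 -0.002] [171. 194.]
top wheel 0.34 [ 0.695  0.315 -0.   ] [145. 144.]
top spacer 0.67 [ 0.641 -0.159 -0.002] [315. 16
[... 858 characters left out ...]
 0.55 [ 0.639 -0.157 -0.   ] [284. 267.]
side spacer 0.52 [ 0.694 -0.234  0.   ] [315. 289.]
side cap 0.68 [ 0.439 -0.23  -0.   ] [208. 307.]
side cap 0.22 [ 0.606 -0.233 -0.   ] [279. 295.]
side truck 0.87 [0.738 0.134 0.003] [292. 185.]
side offcut 0.97 [ 0.509 -0.369  0.002] [249. 360.]
side offcut 0.62 [0.569 0.029 0.033] [244. 210.]
side offcut 0.2 [ 0.696  0.314 -0.   ] [266. 153.]
side driver 0.73 [ 0.417  0.36  -0.   ] [183. 154.]
side glue 0.96 [ 0.695  0.316 -0.001] [265. 152.]
side blank 0.81 [ 0.719 -0.036 -0.001] [301. 227.]
side sander 0.77 [ 0.687 -0.349 -0.001] [328. 336.]
side bigwheel 0.81 [ 0.562  0.393 -0.001] [224. 144.]
side bigwheel 0.23 [0.572 0.024 0.092] [245. 195.]
```

View pics/top0.png

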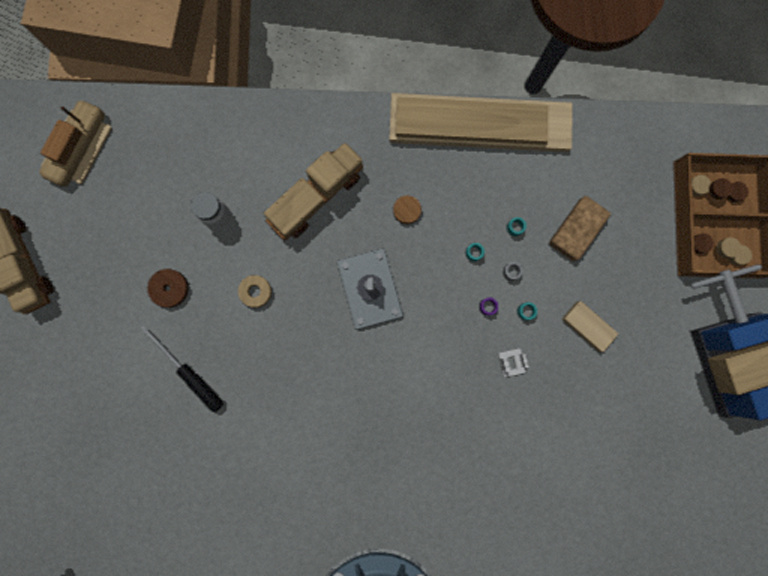

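View pics/side0.png

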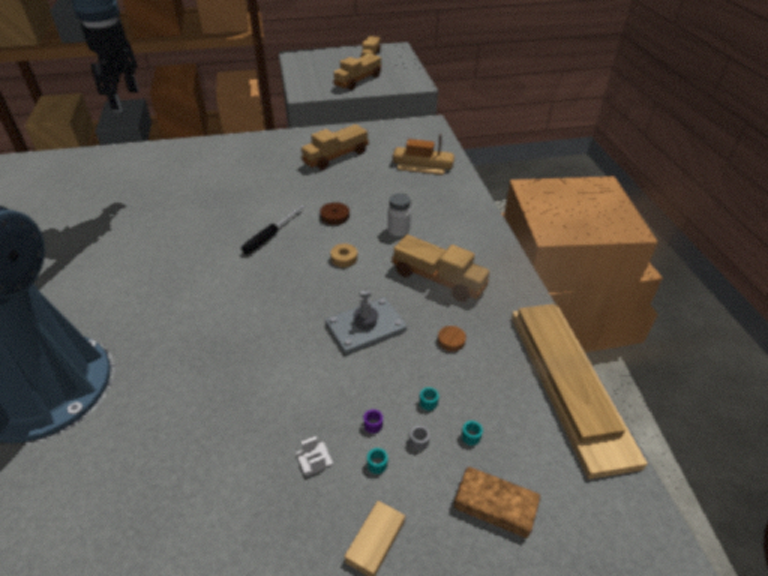

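The grey sleeve is at about (513,271) in the top picture, which puts it at world (0.607, -0.233). The other rings are coloured look-alikes. The pale wheel is at (255,292), the washer at (513,362) and the stand at (371,290), all agreeing with the networks. I'll go above the wheel first.

Request:
send_rows:
  series:
    - [[0, 0, 0], [413, -320, -60], -1]
    - [[0, 0, 0], [413, -320, -60], -1]
    - [[0, 0, 0], [413, -320, -60], -1]
    - [[0, 0, 0], [413, -320, -60], -1]
    - [[0, 0, 0], [413, -320, -60], -1]
    - [[0, 0, 0], [413, -320, -60], -1]
    - [[0, 0, 0], [413, -320, -60], -1]
    - [[0, 0, 0], [413, -320, -60], -1]
    - [[0, 0, 0], [413, -320, -60], -1]
    - [[0, 0, 0], [413, -320, -60], -1]

```text
time_s: 2.65
eef_pos: [0.557, 0.2357, 0.1708]
eef_rot: [-0.0, 0.127, 0.992, -0.0]
wrist_force: [-1.1, 1.0, -0.4]
opening: 0.995
grasp_force: 0.0
```

```bash
python3 - <<'E'
from h import *
st()
c=save("wrist","w1.png",scale=1.5)
print(c["xyz"],c["orientation"],c["camera_matrix"])
s=telemetry.get_obs(); Rt=quat(s["eef_rot"]); print("cam in tool",Rt.inv().apply(np.array(c["xyz"])-s["eef_pos"]),(Rt.inv()*quat(c["orientation"])).as_matrix().round(3))
for t in ["wheel","bar","seat"]:
  for d in spotter.landmark_of(t,"wrist")[:3]: print(t,round(d["conf"],2),np.round(d["xyz"],4),np.round(topix(c,d["xyz"])[:2]))
E
```

```text
time_s 2.65
eef_pos [0.557  0.2357 0.1708]
eef_rot [-4.000e-04  1.268e-01  9.919e-01 -1.000e-04]
wrist_force [-1.1174  1.0222 -0.3982]
opening 0.9946
grasp_force 0.0
[0.47951783 0.2552604  0.31409519] [ 0.7815237  -0.12284901 -0.09500143  0.604238  ] [[284.77932202   0.         250.80734815]
 [  0.         284.77932202 194.95899685]
 [  0.           0.           1.        ]]
cam in tool [ 0.07876911 -0.00132312 -0.14305536] [[-0.002  0.951  0.308]
 [ 1.     0.002  0.   ]
 [-0.     0.308 -0.951]]
wheel 0.79 [5.619e-01 2.389e-01 1.000e-04] [255. 180.]
bar 0.87 [0.5689 0.0312 0.0882] [ 37. 268.]
seat 0.6 [0.5703 0.0265 0.0367] [ 68. 244.]
seat 0.18 [ 0.5618  0.393  -0.0014] [390. 146.]
```

View pics/w1.png

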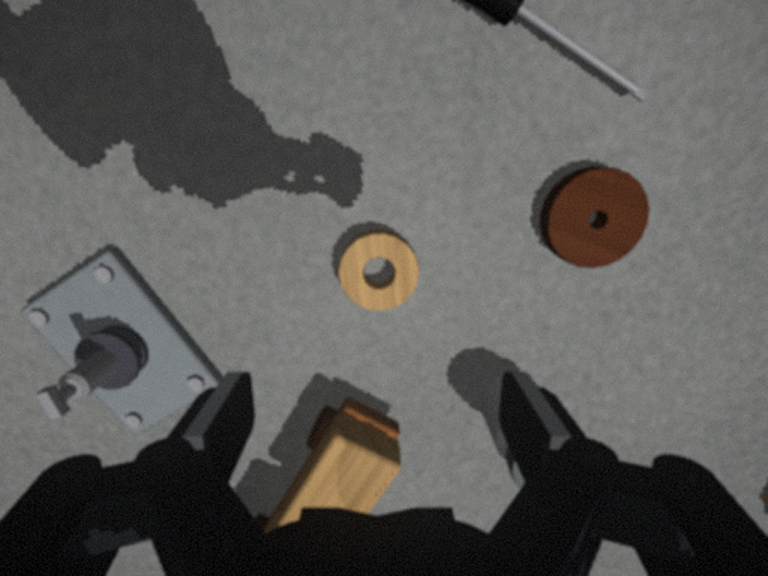

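The picture shows the wheel's top centred at about (379,271), which agrees with the networks to a few mm. The stand is at lower left. I'll descend and grip the wheel once along this axis, then again at 90° to centre it both ways.

Request:
send_rows:
  series:
    - [[0, 0, 0], [2, 2, -60], -1]
    - [[0, 0, 0], [2, 2, -120], -1]
    - [[0, 0, 0], [2, 2, -160], -1]
    - [[0, 0, 0], [2, 2, -170], -1]
    - [[0, 0, 0], [2, 2, -170], 1]
    - [[0, 0, 0], [2, 2, -170], 1]
    - [[0, 0, 0], [2, 2, -170], 1]
    - [[0, 0, 0], [2, 2, -170], 1]
    - [[0, 0, 0], [2, 2, -170], 1]

```text
time_s: 3.98
eef_pos: [0.5605, 0.2397, 0.0043]
eef_rot: [0.002, 0.126, 0.992, 0.001]
wrist_force: [0.2, 1.6, 7.5]
opening: 0.647
grasp_force: 64.1
```

```bash
python3 - <<'E'
from h import *
s=telemetry.get_obs(); print(np.round(s["q"],3), s["opening"],s["grasp_force"])
E
```

```text
[ 0.209  0.539  1.645  0.     0.952 -1.11 ] 0.6473242580727405 64.06122643500566
```

Request:
send_rows:
  series:
    - [[0, 0, 0], [0, 0, 4], -1]
    - [[0, 0, 0], [0, 0, 4], -1]
    - [[0, 0, -10], [0, 0, 4], -1]
    - [[0, 0, -20], [0, 0, 4], -1]
    - [[0, 0, -30], [0, 0, 4], -1]
    - [[0, 0, -40], [0, 0, 4], -1]
    - [[0, 0, -50], [0, 0, 4], -1]
    - [[0, 0, -60], [0, 0, 4], -1]
    - [[0, 0, -70], [0, 0, 4], -1]
    - [[0, 0, -80], [0, 0, 4], -1]

```text
time_s: 5.22
eef_pos: [0.5581, 0.2388, 0.0052]
eef_rot: [-0.0, 0.736, 0.677, -0.0]
wrist_force: [0.4, 0.6, -0.0]
opening: 1.003
grasp_force: 0.0
```

Request:
send_rows:
  series:
    - [[0, 0, -10], [0, 0, 0], -1]
    - [[0, 0, -10], [0, 0, 0], -1]
    - [[0, 0, -10], [0, 0, 0], 1]
    - [[0, 0, -10], [0, 0, 0], 1]
    - [[0, 0, -10], [0, 0, 0], 1]
    - [[0, 0, -10], [0, 0, 0], 1]
    - [[0, 0, -10], [0, 0, 0], 1]

```text
time_s: 6.1
eef_pos: [0.5587, 0.239, 0.0062]
eef_rot: [0.0, 0.79, 0.613, 0.0]
wrist_force: [-1.5, -1.6, 5.2]
opening: 0.654
grasp_force: 62.6
```

Request:
send_rows:
  series:
    - [[0, 0, 0], [0, 0, 40], 1]
    - [[0, 0, 0], [0, 0, 90], 1]
    - [[0, 0, 0], [5, -30, 130], 1]
    - [[0, 0, 0], [5, -70, 130], 1]
    - [[0, 0, 0], [5, -110, 130], 1]
    - [[0, 0, 0], [5, -110, 130], 1]
    - [[0, 0, 0], [5, -110, 130], 1]

```text
time_s: 6.98
eef_pos: [0.5632, 0.1291, 0.1352]
eef_rot: [-0.0, 0.79, 0.613, 0.0]
wrist_force: [-0.0, -0.0, -0.7]
opening: 0.648
grasp_force: 63.7
```

```bash
python3 - <<'E'
from h import *
st()
c=save("wrist","w2.png",scale=1.5)
for t in ["wheel","bar","seat"]:
  for d in spotter.landmark_of(t,"wrist")[:3]: print(t,round(d["conf"],2),np.round(d["xyz"],4),np.round(topix(c,d["xyz"])[:2]))
E
```

```text
time_s 6.975
eef_pos [0.5632 0.1291 0.1352]
eef_rot [-2.000e-04  7.902e-01  6.128e-01  1.000e-04]
wrist_force [-0.0376 -0.0092 -0.7343]
opening 0.6482
grasp_force 63.7482
wheel 0.96 [0.5693 0.1306 0.1273] [262. 238.]
bar 0.66 [0.5675 0.0326 0.0884] [287. 322.]
seat 0.81 [0.5688 0.0258 0.0341] [283. 287.]
```

View pics/w2.png

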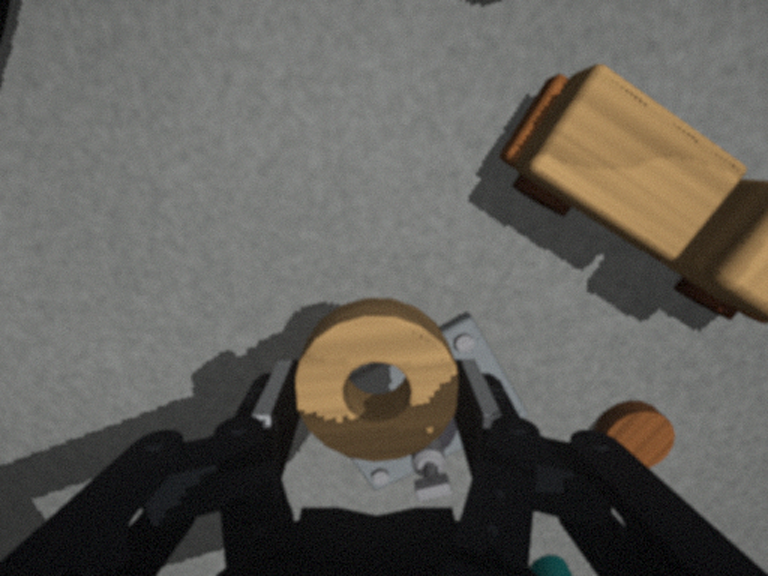

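The wheel is held centred at about (377,385). The spindle is partly hidden behind it at about (432,485). I'll move past the spindle so the wrist camera looks straight down on the bar.

Request:
send_rows:
  series:
    - [[0, 0, 0], [-5, -60, 5], 1]
    - [[0, 0, 0], [-10, -120, 5], 1]
    - [[0, 0, 0], [-16, -170, 5], 1]
    - [[0, 0, 0], [-16, -187, 5], 1]
    - [[0, 0, 0], [-16, -187, 5], 1]
    - [[0, 0, 0], [-16, -187, 5], 1]

```text
time_s: 7.92
eef_pos: [0.5473, -0.0566, 0.1401]
eef_rot: [-0.0, 0.79, 0.613, 0.0]
wrist_force: [-0.1, 0.5, -0.4]
opening: 0.647
grasp_force: 63.8
```

```bash
python3 - <<'E'
from h import *
st()
c=save("wrist","w3.png",scale=1.5)
s=telemetry.get_obs()
p=np.array(s["eef_pos"]); print("pred wheel top ctr px*1.5",1.5*topix(c,[p[0],p[1],p[2]+.014])[:2], "bottom",1.5*topix(c,[p[0],p[1],p[2]-.006])[:2])
for t in ["wheel","bar","seat","stand"]:
  for d in spotter.landmark_of(t,"wrist")[:3]: print(t,round(d["conf"],2),np.round(d["xyz"],4),1.5*np.round(topix(c,d["xyz"])[:2]))
E
```

```text
time_s 7.925
eef_pos [ 0.5473 -0.0566  0.1401]
eef_rot [-4.000e-04  7.899e-01  6.133e-01  1.000e-04]
wrist_force [-0.1169  0.4685 -0.3505]
opening 0.6471
grasp_force 63.7533
pred wheel top ctr px*1.5 [379.45234959 393.01641257] bottom [379.11511536 365.68748412]
wheel 0.74 [ 0.5519 -0.0542  0.1331] [388.5 357. ]
bar 0.64 [0.5719 0.027  0.0339] [384. 138.]
seat 0.97 [0.5701 0.0297 0.033 ] [379.5 133.5]
stand 0.88 [ 0.5684  0.0303 -0.003 ] [376.5 136.5]
```

View pics/w3.png

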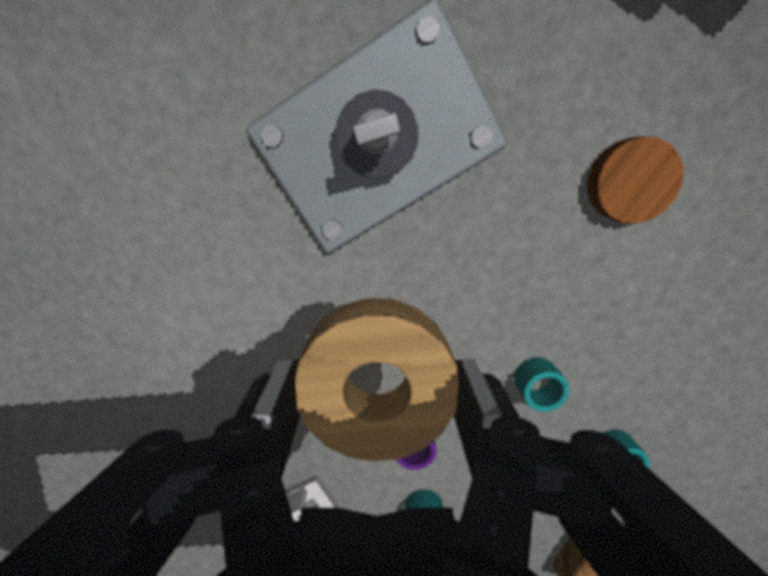

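The bar is seen from above, centred at about (377,127) with its long axis from (355,132) to (399,122). The wheel sits within about 1 mm of where the calibration predicts it.

```bash
python3 - <<'E'
from h import *
c=camera("wrist"); im=c["pixels"].astype(int)
g=im.sum(2)/3
sub=g[60:115,225:285]
m=((sub>np.percentile(sub,0)+0)).astype(np.uint8)
for th in (125,140,150,160):
  m=(sub>th).astype(np.uint8)
  n,l,s,ce=cv2.connectedComponentsWithStats(m)
  k=l[84-60,251-225]
  if k==0: print(th,"none",sub[24,26]);continue
  r=cv2.minAreaRect(np.argwhere(l==k)[:,::-1].astype(np.float32))
  u,v=ce[k]+[225,60]; a=np.linalg.eigh(np.cov(np.argwhere(l==k)[:,::-1].T))[1][:,1]
  P=toworld(c,u,v,.092); Q=toworld(c,u+a[0],v+a[1],.092)-P
  print(th,s[k],r[1:],u,v,P.round(4),"bar yaw",np.degrees(np.arctan2(Q[1],Q[0])))
# flange disc: dark
sc=[(271,136),(428,29),(482,136),(331,231)]
W=np.array([toworld(c,a/1.5,b/1.5,.017) for a,b in sc]);print(W.round(4),W.mean(0))
d=W[1]-W[0];print("sides",[np.degrees(np.arctan2(*(W[i]-W[j])[1::-1])) for i,j in((1,0),(2,3))])
st()
E
```

```text
125 [ 11  13  30  21 395] ((16.86156463623047, 28.85201072692871), 74.47589111328125) 250.74683544303798 82.83037974683545 [0.5685 0.0307 0.092 ] bar yaw -176.20096850447425
140 [ 12  16  29  17 301] ((13.461335182189941, 27.609474182128906), 74.05460357666016) 251.09634551495017 83.52159468438538 [0.5686 0.0303 0.092 ] bar yaw -178.28373479158586
150 [ 12  16  28  13 195] ((9.943960189819336, 26.92145538330078), 75.96376037597656) 252.64102564102564 82.36923076923077 [0.5697 0.0307 0.092 ] bar yaw 175.9360291641272
160 none 152.66666666666666
[[ 0.5083  0.0443  0.017 ]
 [ 0.6091  0.0753  0.017 ]
 [ 0.6282  0.0137  0.017 ]
 [ 0.5268 -0.0182  0.017 ]] [0.56808872 0.02877142 0.017     ]
sides [np.float64(17.075161388717497), np.float64(17.42304262552421)]
time_s 8.225
eef_pos [ 0.5473 -0.0573  0.1403]
eef_rot [-0.      0.7899  0.6133  0.    ]
wrist_force [-0.1369  0.1726 -0.2265]
opening 0.6485
grasp_force 63.7528
```

Request:
send_rows:
  series:
    - [[0, 0, 0], [10, 45, 0], 1]
    - [[0, 0, 0], [22, 87, 0], 1]
    - [[0, 0, 0], [22, 87, 0], 1]
    - [[0, 0, 0], [22, 87, -20], 1]
    - [[0, 0, 0], [22, 87, -36], 1]
    - [[0, 0, 0], [22, 87, -41], 1]
    - [[0, 0, 0], [22, 87, -45], 1]
    - [[0, 0, 0], [22, 87, -45], 1]

```text
time_s: 9.22
eef_pos: [0.5694, 0.0286, 0.0954]
eef_rot: [0.0, 0.79, 0.613, 0.0]
wrist_force: [0.5, 0.3, 0.9]
opening: 0.644
grasp_force: 63.8
```

Request:
send_rows:
  series:
    - [[0, 0, 0], [0, 1, -5], 1]
    - [[0, 0, 0], [0, 1, -10], 1]
    - [[0, 0, 0], [0, 1, -14], 1]
    - [[0, 0, 0], [0, 1, -18], 1]
    - [[0, 0, 0], [0, 1, -20], 1]
    - [[0, 0, 0], [0, 1, -22], 1]
    - [[0, 0, 0], [0, 1, -22], 1]

```text
time_s: 10.1
eef_pos: [0.5692, 0.0299, 0.0732]
eef_rot: [-0.0, 0.79, 0.613, -0.0]
wrist_force: [-0.8, -0.9, -0.8]
opening: 0.647
grasp_force: 63.8
```

Request:
send_rows:
  series:
    - [[0, 0, 0], [0, 0, -8], 1]
    - [[0, 0, 0], [0, 0, -18], 1]
    - [[0, 0, 0], [0, 0, -26], 1]
    - [[0, 0, 0], [0, 0, -31], 1]
    - [[0, 0, 0], [0, 0, -31], 1]
    - [[0, 0, 0], [0, 0, -31], 1]

```text
time_s: 10.85
eef_pos: [0.5695, 0.0299, 0.0425]
eef_rot: [0.0, 0.79, 0.613, 0.0]
wrist_force: [0.9, 0.5, -0.5]
opening: 0.649
grasp_force: 63.8
```

Request:
send_rows:
  series:
    - [[0, 0, 0], [0, 0, 0], -1]
    - [[0, 0, 0], [0, 0, 0], -1]
    - [[0, 0, 0], [0, 0, 0], -1]
    - [[0, 0, 0], [0, 0, 40], -1]
    - [[0, 0, 0], [0, 0, 90], -1]
    - [[0, 0, 0], [0, 0, 110], -1]
    - [[0, 0, -10], [5, -40, 110], -1]
    - [[0, 0, -20], [10, -90, 110], -1]
    - [[0, 0, -30], [20, -140, 110], -0.3]
    - [[0, 0, -40], [25, -190, 110], -0.3]

```text
time_s: 12.1
eef_pos: [0.5946, -0.1617, 0.1525]
eef_rot: [0.0, 0.953, 0.303, 0.0]
wrist_force: [1.8, 0.8, -0.6]
opening: 0.649
grasp_force: 0.0
```

Request:
send_rows:
  series:
    - [[0, 0, -10], [8, -50, 0], -0.3]
    - [[0, 0, -20], [13, -73, 0], -0.3]
    - [[0, 0, -26], [13, -73, 0], -0.3]
    - [[0, 0, -26], [13, -73, 0], -0.3]

```text
time_s: 12.6
eef_pos: [0.607, -0.2335, 0.152]
eef_rot: [-0.0, 0.997, 0.084, -0.0]
wrist_force: [0.1, 0.8, -1.0]
opening: 0.65
grasp_force: 0.0
```

```bash
python3 - <<'E'
from h import *
st()
c=save("wrist","w4.png",scale=1.5)
for t in ["spacer","cap","wheel","seat"]:
  for d in spotter.landmark_of(t,"wrist")[:6]: print(t,round(d["conf"],2),np.round(d["xyz"],4),1.5*np.round(topix(c,d["xyz"])[:2]))
c=camera("side")
for t in ["spacer","wheel","seat"]:
  for d in spotter.landmark_of(t,"side")[:5]: print("side",t,round(d["conf"],2),np.round(d["xyz"],4))
E
```

```text
time_s 12.6
eef_pos [ 0.607  -0.2335  0.152 ]
eef_rot [-2.000e-04  9.965e-01  8.360e-02 -1.000e-04]
wrist_force [ 0.1302  0.8058 -0.977 ]
opening 0.6501
grasp_force 0.0
spacer 0.93 [ 0.546  -0.1834 -0.0036] [298.5 333. ]
spacer 0.9 [ 6.937e-01 -2.361e-01  6.000e-04] [402.  142.5]
spacer 0.77 [ 6.399e-01 -1.624e-01 -3.000e-04] [282.  205.5]
spacer 0.7 [ 0.5346 -0.256   0.0033] [390. 366.]
spacer 0.66 [ 0.6088 -0.2257 -0.001 ] [366. 264.]
cap 0.87 [ 0.4399 -0.2292  0.0031] [337.5 462. ]
side spacer 0.65 [ 0.64   -0.1597  0.0036]
side spacer 0.65 [ 0.6929 -0.2325  0.0025]
side spacer 0.53 [ 0.5422 -0.1843 -0.0011]
side spacer 0.5 [ 6.064e-01 -2.354e-01 -2.000e-04]
side spacer 0.46 [ 0.5381 -0.256   0.0021]
side wheel 0.76 [0.5716 0.0304 0.0331]
side seat 0.65 [0.5704 0.0287 0.0339]
```

View pics/w4.png

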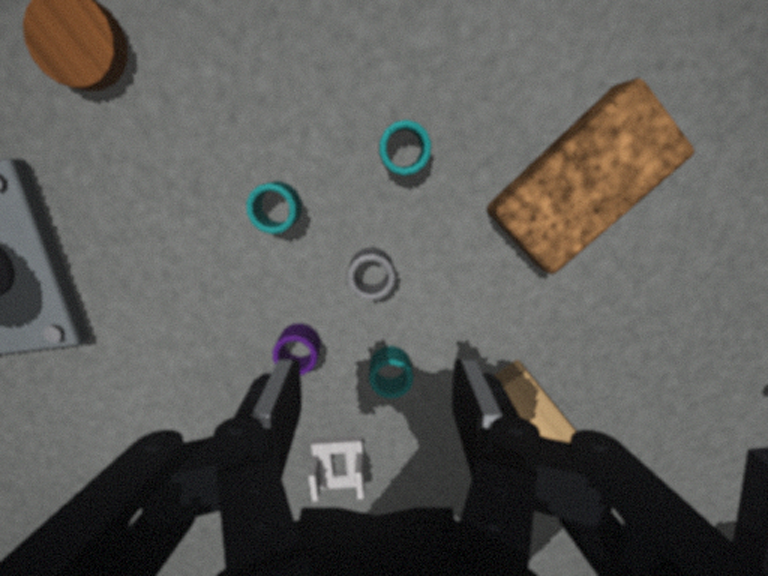

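The grey sleeve is centred at about (372,275). The washer is at about (338,467), with its lugs left and right, along the tool's y. The side view confirms the wheel on the seat.

```bash
python3 - <<'E'
from h import *
c=camera("wrist")
print("sleeve",toworld(c,372/1.5,275/1.5,.024).round(4))
q=[(312,444),(362,440),(366,484)]
W=[toworld(c,a/1.5,b/1.5,.008) for a,b in q];print(np.round(W,4));d=W[1]-W[0];print("capy yaw",np.degrees(np.arctan2(d[1],d[0])))
im=c["pixels"][280:345,195:255]; cv2.imwrite("pics/cap.png",cv2.resize(im[...,::-1],None,fx=8,fy=8,interpolation=cv2.INTER_CUBIC))
E
```

```text
sleeve [ 0.6086 -0.2299  0.024 ]
[[ 0.4579 -0.2061  0.008 ]
 [ 0.4683 -0.245   0.008 ]
 [ 0.4263 -0.255   0.008 ]]
capy yaw -74.97273648504823
```

View pics/cap.png

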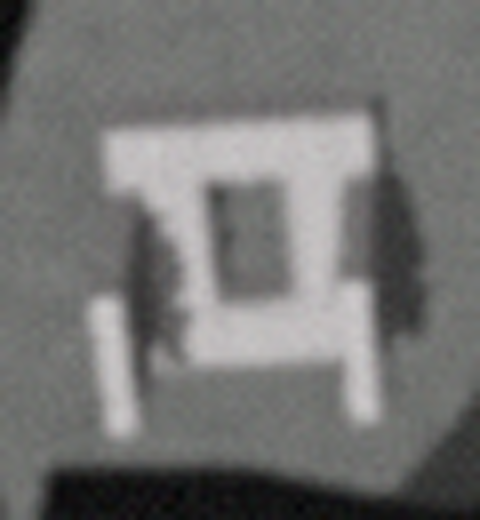

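Request:
send_rows:
  series:
    - [[0, 0, 0], [1, 3, -50], -0.3]
    - [[0, 0, 0], [1, 3, -100], -0.3]
    - [[0, 0, 0], [1, 3, -135], -0.3]
    - [[0, 0, 0], [1, 3, -145], -0.3]
    - [[0, 0, 0], [1, 3, -145], -0.3]
    - [[0, 0, 0], [1, 3, -145], 1]
    - [[0, 0, 0], [1, 3, -145], 1]
    - [[0, 0, 0], [1, 3, -145], 1]
    - [[0, 0, 0], [1, 3, -145], 1]
    - [[0, 0, 0], [1, 3, -145], 1]

```text
time_s: 14.35
eef_pos: [0.6099, -0.2311, 0.0099]
eef_rot: [0.001, 0.997, 0.083, 0.002]
wrist_force: [0.1, 0.6, 6.8]
opening: 0.34
grasp_force: 59.2
```

Request:
send_rows:
  series:
    - [[0, 0, 0], [0, 0, 0], -0.3]
    - [[0, 0, 0], [0, 0, 0], -0.3]
    - [[0, 0, 10], [0, 0, 0], -0.3]
    - [[0, 0, 20], [0, 0, 0], -0.3]
    - [[0, 0, 30], [0, 0, 0], -0.3]
    - [[0, 0, 40], [0, 0, 0], -0.3]
    - [[0, 0, 50], [0, 0, 0], -0.3]
    - [[0, 0, 60], [0, 0, 0], -0.3]
    - [[0, 0, 70], [0, 0, 0], -0.3]
    - [[0, 0, 80], [0, 0, 0], -0.3]

```text
time_s: 15.6
eef_pos: [0.6081, -0.23, 0.0071]
eef_rot: [-0.0, 0.708, 0.707, -0.0]
wrist_force: [0.3, -0.4, 0.2]
opening: 0.651
grasp_force: 0.0
```

Request:
send_rows:
  series:
    - [[0, 0, 10], [0, 0, 0], -0.3]
    - [[0, 0, 10], [0, 0, 0], -0.3]
    - [[0, 0, 10], [0, 0, 0], 1]
    - [[0, 0, 10], [0, 0, 0], 1]
    - [[0, 0, 10], [0, 0, 0], 1]
    - [[0, 0, 10], [0, 0, 0], 1]
    - [[0, 0, 10], [0, 0, 0], 1]

```text
time_s: 16.48
eef_pos: [0.6085, -0.2303, 0.0076]
eef_rot: [0.0, 0.646, 0.764, 0.0]
wrist_force: [0.7, 0.2, 3.6]
opening: 0.349
grasp_force: 59.5
```

Request:
send_rows:
  series:
    - [[0, 0, 0], [0, 0, 50], 1]
    - [[0, 0, 0], [0, 0, 110], 1]
    - [[0, 0, 0], [-5, 40, 130], 1]
    - [[0, 0, 0], [-15, 100, 130], 1]
    - [[0, 0, 0], [-25, 160, 130], 1]
    - [[0, 0, 0], [-35, 220, 130], 1]
    - [[0, 0, 0], [-39, 260, 130], 1]
    - [[0, 0, 0], [-39, 260, 130], 1]
    - [[0, 0, 0], [-39, 260, 110], 1]
    - [[0, 0, 0], [-39, 260, 110], 1]

```text
time_s: 17.73
eef_pos: [0.5678, 0.0293, 0.1155]
eef_rot: [-0.002, 0.646, 0.763, -0.001]
wrist_force: [0.2, -0.4, -1.0]
opening: 0.344
grasp_force: 59.5
```

```bash
python3 - <<'E'
from h import *
st()
c=save("wrist","w5.png",scale=1.5)
p=telemetry.get_obs()["eef_pos"]
print(1.5*topix(c,[p[0],p[1],p[2]+.016])[:2],1.5*topix(c,[.5695,.0298,.092])[:2])
E
```

```text
time_s 17.725
eef_pos [0.5678 0.0293 0.1155]
eef_rot [-0.0016  0.6459  0.7634 -0.0011]
wrist_force [ 0.1574 -0.4116 -1.0268]
opening 0.3436
grasp_force 59.5444
[382.06439856 400.0249341 ] [383.51252907 347.36637578]
```

View pics/w5.png

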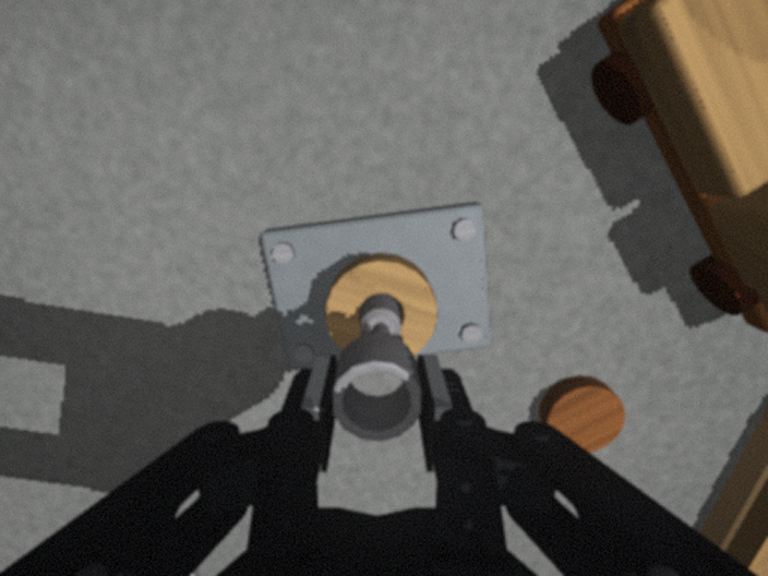

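The sleeve is held at about (377,400), with the spindle right behind it at about (381,322) and the wheel flat on the flange. A small shift in x, then down.

Request:
send_rows:
  series:
    - [[0, 0, 0], [2, 0, 0], 1]
    - [[0, 0, 0], [2, 0, -10], 1]
    - [[0, 0, 0], [2, 0, -16], 1]
    - [[0, 0, 0], [2, 0, -20], 1]
    - [[0, 0, 0], [2, 0, -20], 1]
    - [[0, 0, 0], [2, 0, -20], 1]

```text
time_s: 18.52
eef_pos: [0.5708, 0.0301, 0.097]
eef_rot: [-0.001, 0.646, 0.764, -0.0]
wrist_force: [-2.3, 1.0, -0.8]
opening: 0.347
grasp_force: 59.5
```

Request:
send_rows:
  series:
    - [[0, 0, 0], [-1, 0, -5], 1]
    - [[0, 0, 0], [-1, 0, -10], 1]
    - [[0, 0, 0], [-1, 0, -14], 1]
    - [[0, 0, 0], [-1, 0, -18], 1]
    - [[0, 0, 0], [-1, 0, -22], 1]
    - [[0, 0, 0], [-1, 0, -22], 1]

```text
time_s: 19.27
eef_pos: [0.5701, 0.0299, 0.0748]
eef_rot: [-0.0, 0.646, 0.764, -0.0]
wrist_force: [-1.7, -0.2, -0.6]
opening: 0.344
grasp_force: 59.5
```

Request:
send_rows:
  series:
    - [[0, 0, 0], [0, 0, -5], 1]
    - [[0, 0, 0], [0, 0, -9], 1]
    - [[0, 0, 0], [0, 0, -11], 1]
    - [[0, 0, 0], [0, 0, -11], 1]
    - [[0, 0, 0], [0, 0, -11], -0.3]
    - [[0, 0, 0], [0, 0, -11], -0.3]
    - [[0, 0, 0], [0, 0, -11], -0.3]
    - [[0, 0, 0], [0, 0, 40], -0.3]
    - [[0, 0, 0], [0, 0, 90], -1]
    - [[0, 0, 0], [0, 0, 90], -1]

```text
time_s: 20.52
eef_pos: [0.5737, 0.0294, 0.1706]
eef_rot: [0.004, 0.646, 0.764, 0.003]
wrist_force: [0.7, 0.3, 0.2]
opening: 0.999
grasp_force: 0.0
```

```bash
python3 - <<'E'
from h import *
st()
for n in ("side","wrist","top"):
  c=camera(n)
  if n=="wrist":
    im=c["pixels"][130:290,170:340]; cv2.imwrite("pics/w6.png",cv2.resize(im[...,::-1],None,fx=3.5,fy=3.5,interpolation=cv2.INTER_CUBIC))
  for t in ["spacer","wheel","cap"]:
    for d in spotter.landmark_of(t,n)[:5]: print(n,t,round(d["conf"],2),np.round(d["xyz"],4))
E
```

```text
time_s 20.525
eef_pos [0.5737 0.0294 0.1706]
eef_rot [0.0042 0.6456 0.7637 0.0025]
wrist_force [0.6964 0.3356 0.2071]
opening 0.9991
grasp_force 0.0
side spacer 0.74 [ 0.6942 -0.2342  0.0007]
side spacer 0.65 [ 0.6391 -0.1568  0.0042]
side spacer 0.62 [0.5671 0.0282 0.0326]
side spacer 0.61 [ 0.5389 -0.2532  0.0019]
side spacer 0.6 [0.5659 0.0297 0.0536]
side wheel 0.74 [0.5694 0.0314 0.0337]
side cap 0.63 [ 4.389e-01 -2.273e-01  4.000e-04]
side cap 0.55 [ 5.607e-01  3.929e-01 -1.000e-04]
wrist spacer 0.69 [ 0.6433 -0.1621  0.0028]
wrist spacer 0.68 [ 0.5461 -0.1837 -0.0019]
wrist spacer 0.66 [0.5711 0.0279 0.0589]
wrist wheel 0.77 [0.5732 0.0316 0.0357]
wrist wheel 0.65 [ 7.205e-01 -3.480e-02 -6.000e-04]
wrist cap 0.6 [ 0.7206 -0.0337  0.002 ]
top spacer 0.65 [ 5.394e-01 -1.825e-01 -3.000e-04]
top spacer 0.58 [ 0.693  -0.237  -0.0036]
top spacer 0.51 [ 0.5315 -0.259  -0.0029]
top spacer 0.47 [ 6.928e-01 -3.542e-01 -5.000e-04]
top spacer 0.45 [ 0.6412 -0.1563 -0.001 ]
top wheel 0.43 [0.5677 0.0313 0.0333]
top cap 0.77 [ 0.4443 -0.2321 -0.0007]
```

View pics/w6.png

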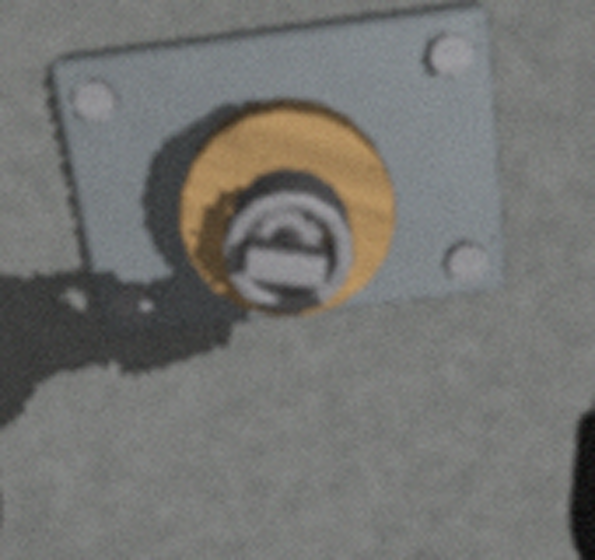

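The sleeve sits round the spindle on the wheel, and the bar's yaw reads about 0–4°. Next, hover over the washer.

Request:
send_rows:
  series:
    - [[0, 0, 5], [-25, -50, 0], -1]
    - [[0, 0, 5], [-50, -100, 0], -1]
    - [[0, 0, 5], [-75, -150, 0], -1]
    - [[0, 0, 5], [-100, -200, 0], -1]
    - [[0, 0, 5], [-120, -245, 0], -1]
    - [[0, 0, 5], [-129, -261, 0], -0.6]
    - [[0, 0, 5], [-129, -261, 0], -0.6]
    - [[0, 0, 5], [-129, -261, 0], -0.6]

```text
time_s: 22.12
eef_pos: [0.4417, -0.23, 0.1652]
eef_rot: [-0.0, 0.611, 0.791, 0.0]
wrist_force: [0.9, 0.4, 0.3]
opening: 0.802
grasp_force: 0.0
```

```bash
python3 - <<'E'
from h import *
st()
c=camera("wrist")
for t in ["cap"]:
    for d in spotter.landmark_of(t,"wrist")[:5]: print(t,round(d["conf"],2),np.round(d["xyz"],4))
o=topix(c,[.441,-.230,.004])[:2].astype(int); print(o)
im=c["pixels"]; x0,y0=o-40; sub=im[y0:y0+80,x0:x0+80]; cv2.imwrite("pics/w7.png",cv2.resize(sub[...,::-1],None,fx=7,fy=7,interpolation=cv2.INTER_CUBIC)); print(x0,y0)
np.save("sub.npy",sub); import pickle; pickle.dump(c,open("c7.pkl","wb"))
E
```

```text
time_s 22.125
eef_pos [ 0.4417 -0.23    0.1652]
eef_rot [-2.000e-04  6.114e-01  7.914e-01  3.000e-04]
wrist_force [0.865  0.4372 0.2956]
opening 0.8019
grasp_force 0.0
cap 0.97 [ 0.442  -0.2286  0.0049]
[251 178]
211 138
```

View pics/w7.png

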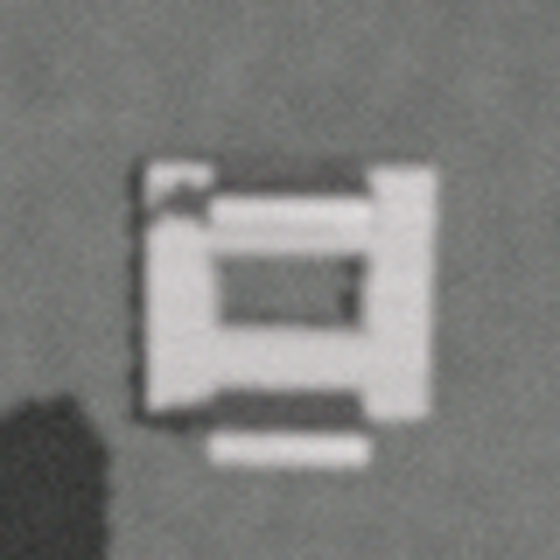

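The washer is square to the tool, centred at about (290,290) in the crop, right under the TCP. I'll grip the plate along its x to centre it, then regrip the lugs at 90°.

Request:
send_rows:
  series:
    - [[0, 0, 0], [0, 1, -60], -0.6]
    - [[0, 0, 0], [0, 1, -120], -0.6]
    - [[0, 0, 0], [0, 1, -155], -0.6]
    - [[0, 0, 0], [0, 1, -162], -0.6]
    - [[0, 0, 0], [0, 1, -162], -0.6]
    - [[0, 0, 0], [0, 1, -162], 1]
    - [[0, 0, 0], [0, 1, -162], 1]
    - [[0, 0, 0], [0, 1, -162], 1]
    - [[0, 0, 0], [0, 1, -162], 1]
    - [[0, 0, 0], [0, 1, -162], 1]

```text
time_s: 23.48
eef_pos: [0.4426, -0.2312, 0.0058]
eef_rot: [0.002, 0.612, 0.791, -0.0]
wrist_force: [-2.4, 2.5, 10.0]
opening: 0.453
grasp_force: 58.9
```

Request:
send_rows:
  series:
    - [[0, 0, 0], [0, 0, 0], -0.6]
    - [[0, 0, 0], [0, 0, 0], -0.6]
    - [[0, 0, 0], [0, 0, 40], -0.6]
    - [[0, 0, -10], [0, 0, 40], -0.6]
    - [[0, 0, -20], [0, 0, 40], -0.6]
    - [[0, 0, -30], [0, 0, 40], -0.6]
    - [[0, 0, -40], [0, 0, 40], -0.6]
    - [[0, 0, -50], [0, 0, 40], -0.6]
    - [[0, 0, -60], [0, 0, 40], -0.6]
    - [[0, 0, -70], [0, 0, 40], -0.6]

```text
time_s: 24.72
eef_pos: [0.4412, -0.2302, 0.0434]
eef_rot: [0.0, 0.956, 0.294, 0.0]
wrist_force: [0.3, -0.4, 0.3]
opening: 0.806
grasp_force: 0.0
```

Request:
send_rows:
  series:
    - [[0, 0, -10], [0, 0, 0], -0.6]
    - [[0, 0, -20], [0, 0, 0], -0.6]
    - [[0, 0, -20], [0, 0, -15], -0.6]
    - [[0, 0, -20], [0, 0, -28], -0.6]
    - [[0, 0, -20], [0, 0, -28], -0.6]
    - [[0, 0, -20], [0, 0, -28], 1]
    - [[0, 0, -20], [0, 0, -28], 1]
    - [[0, 0, -20], [0, 0, -28], 1]
    - [[0, 0, -20], [0, 0, -28], 1]
    - [[0, 0, -20], [0, 0, -28], 1]

```text
time_s: 25.98
eef_pos: [0.4417, -0.2305, 0.0158]
eef_rot: [0.0, 0.992, 0.127, 0.0]
wrist_force: [-0.2, 1.1, 4.7]
opening: 0.455
grasp_force: 61.4
```

Request:
send_rows:
  series:
    - [[0, 0, 0], [0, 0, 50], 1]
    - [[0, 0, 0], [0, 0, 105], 1]
    - [[0, 0, -4], [20, 40, 120], 1]
    - [[0, 0, -8], [45, 90, 120], 1]
    - [[0, 0, -12], [70, 140, 120], 1]
    - [[0, 0, -12], [95, 190, 120], 1]
    - [[0, 0, -12], [120, 240, 120], 1]
    - [[0, 0, -12], [129, 261, 120], 1]
    - [[0, 0, -12], [129, 261, 112], 1]
    - [[0, 0, -12], [129, 261, 112], 1]

```text
time_s: 27.22
eef_pos: [0.5688, 0.0305, 0.1257]
eef_rot: [-0.0, 1.0, 0.022, -0.002]
wrist_force: [0.2, -0.0, -1.4]
opening: 0.452
grasp_force: 60.8
```

```bash
python3 - <<'E'
from h import *
c=save("wrist","w8.png",(130,130,380,330),3)
st()
p=telemetry.get_obs()["eef_pos"]
for q in ([p[0],p[1],p[2]-.008],[.57,.0299,.092],[.57,.0299,.055]): print(3*(topix(c,q)[:2]-130))
E
```

```text
time_s 27.275
eef_pos [0.5692 0.03   0.1263]
eef_rot [-0.      0.9998  0.022  -0.0011]
wrist_force [ 0.2821 -0.4469 -0.8653]
opening 0.4494
grasp_force 60.7971
[363.44369328 333.4802072 ]
[364.17247794 275.73768489]
[363.97549116 219.92459738]
```

View pics/w8.png

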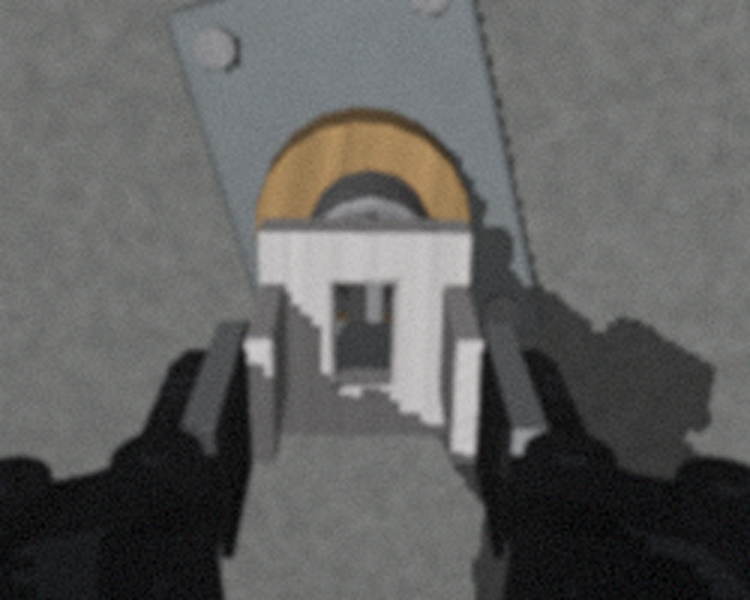

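The washer is held level and square, with its slot at about (363,330). The bar shows through the slot at about x 373 and the sleeve and wheel lie below. Lower gently and feel.

Request:
send_rows:
  series:
    - [[0, 0, 0], [0.5, -0.7, -10], 1]
    - [[0, 0, 0], [0.5, -0.7, -16], 1]
    - [[0, 0, 0], [0.5, -0.7, -20], 1]
    - [[0, 0, 0], [0.5, -0.7, -22], 1]
    - [[0, 0, 0], [0.5, -0.7, -24], 1]
    - [[0, 0, 0], [0.5, -0.7, -24], 1]
    - [[0, 0, 0], [0.5, -0.7, -24], 1]

```text
time_s: 28.15
eef_pos: [0.5702, 0.0302, 0.1029]
eef_rot: [-0.0, 1.0, 0.023, -0.001]
wrist_force: [-3.4, -0.6, -1.4]
opening: 0.456
grasp_force: 60.8
```

The slot has dropped over the bar: it is 5 mm below the bar top with no vertical force. I'll relieve the x force and go on to the sleeve top.

Request:
send_rows:
  series:
    - [[0, 0, 0], [-1, 0, -2], 1]
    - [[0, 0, 0], [-1, 0, -4], 1]
    - [[0, 0, 0], [-1, 0, -6], 1]
    - [[0, 0, 0], [-1, 0, -8], 1]
    - [[0, 0, 0], [-1, 0, -8], 1]
    - [[0, 0, 0], [-1, 0, -8], 1]

```text
time_s: 28.9
eef_pos: [0.57, 0.0302, 0.0954]
eef_rot: [0.0, 1.0, 0.022, 0.0]
wrist_force: [-1.1, -0.1, -0.0]
opening: 0.452
grasp_force: 60.9
```

Request:
send_rows:
  series:
    - [[0, 0, 0], [-0.5, 0, -2], 1]
    - [[0, 0, 0], [-0.5, 0, -4], 1]
    - [[0, 0, 0], [-0.5, 0, -6], 1]
    - [[0, 0, 0], [-0.5, 0, -8], 1]
    - [[0, 0, 0], [-0.5, 0, -8], 1]
    - [[0, 0, 0], [-0.5, 0, -8], 1]

```text
time_s: 29.65
eef_pos: [0.5702, 0.0301, 0.0889]
eef_rot: [0.0, 1.0, 0.022, 0.001]
wrist_force: [-3.0, 0.1, 9.5]
opening: 0.452
grasp_force: 62.1
```

Request:
send_rows:
  series:
    - [[0, 0, 0], [-0.5, 0, -1], 1]
    - [[0, 0, 0], [-0.5, 0, -2], 1]
    - [[0, 0, 0], [-0.5, 0, -2], 1]
    - [[0, 0, 0], [-0.5, 0, -2], 1]

```text
time_s: 30.15
eef_pos: [0.5702, 0.0301, 0.0877]
eef_rot: [0.0, 1.0, 0.023, 0.002]
wrist_force: [-3.3, -0.2, 14.1]
opening: 0.45
grasp_force: 62.7
```

Request:
send_rows:
  series:
    - [[0, 0, 8], [0, 0, 0], 1]
    - [[0, 0, 16], [0, 0, 0], 1]
    - [[0, 0, 24], [0, 0, 0], 1]
    - [[0, 0, 32], [0, 0, 0], 1]
    - [[0, 0, 32], [0, 0, 0], 1]

```text
time_s: 30.78
eef_pos: [0.5711, 0.0299, 0.0878]
eef_rot: [0.001, 0.955, 0.298, 0.002]
wrist_force: [0.5, 0.0, 12.2]
opening: 0.448
grasp_force: 62.2
```

```bash
python3 - <<'E'
from h import *
st(); s=telemetry.get_obs(); print(s["torque"],s["q"])
print(np.degrees(quat(s["eef_rot"]).as_rotvec()))
E
```

```text
time_s 30.775
eef_pos [0.5711 0.0299 0.0878]
eef_rot [0.0011 0.9546 0.2979 0.0024]
wrist_force [ 0.5043  0.0247 12.2195]
opening 0.4479
grasp_force 62.235
[0.0532005  0.13650145 0.08439156] [-1.55254179e-01  3.39608712e-01  1.72674553e+00  1.07187638e-04
  1.06984694e+00  8.10465876e-01]
[171.70015556  53.58613186   0.43869252]
```

It turns freely with low torque at 12 N. I'll finish the quarter turn.

Request:
send_rows:
  series:
    - [[0, 0, 9], [0, 0, 0], 1]
    - [[0, 0, 18], [0, 0, 0], 1]
    - [[0, 0, 27], [0, 0, 0], 1]
    - [[0, 0, 36], [0, 0, 0], 1]
    - [[0, 0, 45], [0, 0, 0], 1]
    - [[0, 0, 54], [0, 0, 0], 1]
    - [[0, 0, 60], [0, 0, 0], 1]
    - [[0, 0, 60], [0, 0, 0], 1]

```text
time_s: 31.78
eef_pos: [0.5711, 0.0299, 0.0878]
eef_rot: [0.002, 0.678, 0.735, 0.001]
wrist_force: [-0.1, 0.2, 12.5]
opening: 0.456
grasp_force: 62.3
```

Request:
send_rows:
  series:
    - [[0, 0, 0], [-1, 0, 2], 1]
    - [[0, 0, 0], [-1, 0, 4], 1]
    - [[0, 0, 0], [-1, 0, 5], 1]
    - [[0, 0, 0], [-1, 0, 5], 1]
    - [[0, 0, 0], [-1, 0, 5], 1]

```text
time_s: 32.4
eef_pos: [0.5706, 0.0299, 0.091]
eef_rot: [0.003, 0.678, 0.735, 0.002]
wrist_force: [8.2, 0.3, -4.0]
opening: 0.45
grasp_force: 61.5
```

It is caught: the bar now holds the washer down against the pull. I'll relax and release.

Request:
send_rows:
  series:
    - [[0, 0, 0], [1, 0, -2], 1]
    - [[0, 0, 0], [1, 0, -2], 1]
    - [[0, 0, 0], [1, 0, -2], -0.3]
    - [[0, 0, 0], [1, 0, -2], -0.3]
    - [[0, 0, 0], [1, 0, -2], -0.3]
    - [[0, 0, 0], [1, 0, 30], -0.3]
    - [[0, 0, 0], [1, 0, 80], -0.3]
    - [[0, 0, 0], [1, 0, 100], -0.3]
    - [[0, 0, 0], [1, 0, 100], -0.3]

```text
time_s: 33.52
eef_pos: [0.5699, 0.03, 0.192]
eef_rot: [0.002, 0.678, 0.735, 0.001]
wrist_force: [-0.0, -0.8, 0.1]
opening: 0.652
grasp_force: 0.0
```

```bash
python3 - <<'E'
from h import *
st()
for n in ("side","wrist","top"):
  c=save(n,n+"_end.png",(130,130,380,330),3) if n=="wrist" else camera(n)
  for t in ["spacer","wheel","cap","bar"]:
    for d in spotter.landmark_of(t,n)[:6]:
      if abs(d["xyz"][0]-.57)<.03 and abs(d["xyz"][1]-.03)<.03: print(n,t,round(d["conf"],2),np.round(d["xyz"],4))
  print([ (3*(topix(c,[.57,.0299,z])[:2]-130)).round() for z in (.092,.083)])
E
```

```text
time_s 33.525
eef_pos [0.5699 0.03   0.192 ]
eef_rot [0.0015 0.6783 0.7348 0.001 ]
wrist_force [-0.0227 -0.824   0.0564]
opening 0.6517
grasp_force 0.0
side spacer 0.58 [0.5686 0.0286 0.0498]
side wheel 0.62 [0.569  0.0338 0.0294]
side cap 0.71 [0.5684 0.0304 0.0758]
side bar 0.81 [0.5715 0.0288 0.0896]
[array([342., 192.]), array([342., 199.])]
wrist wheel 0.88 [0.5755 0.0297 0.0301]
wrist cap 0.66 [0.5692 0.0329 0.0775]
wrist bar 0.7 [0.5655 0.0333 0.0899]
[array([376., 201.]), array([375., 192.])]
top wheel 0.53 [0.5668 0.0297 0.0309]
top bar 0.86 [0.5696 0.0305 0.0883]
[array([350., 172.]), array([350., 174.])]
```

View pics/wrist_end.png

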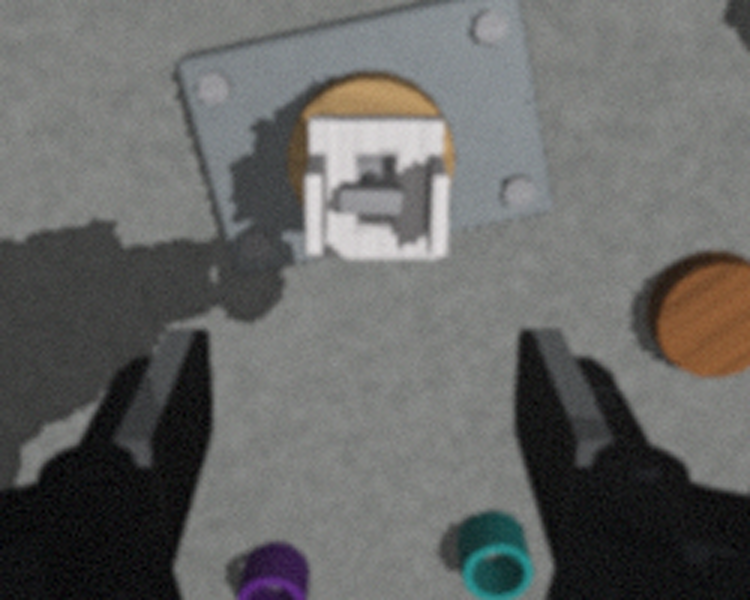

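The washer sits at about (376,188), square under the bar (about (370,200)), which lies across its slot. The networks put the wheel near z 0.030 and the washer near 0.076, and the gripper is clear.

```bash
python3 -c "
from bench import ctrl
print(ctrl.hand_in())"
```

```text
the job is handed in; nothing more can be done
None
```

The job is handed in at about 34 s of the 72 s: wheel, sleeve and washer are on the spindle in that order, the washer is caught under the bar and everything is let go; no verdict came back from the judge.

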